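Seat the square jar and open its cap of unknown thread hand

TASK

Stand the green glass jar, cap still on, in the tray nest whose shape matches its square base so that it cannot turn, fully down and upright. Then unscrew the cap: nobody remembers whether the thread is right- or left-handed, so try a short turn each way to find the way it gives, never forcing it against its stop, then lift the cap off. Finish while still holding the cap in the gripper, at least 6 cm above the jar's mouth and touching nothing else, with the jar left seated in its nest and the other things left where they are.

Things in the scene. Friction and masses are not known exactly. Their poses are not given: they have to be found in the camera images.
- jar: Loose green glass jar, about 290 g, 74 mm tall with cap. Square body 56 x 56 mm, 42 mm tall, sides facing the jar's x and y axes; round neck, its mouth 66 mm up. Origin: centre of its underside, z up. Can be gripped by opposite sides of the body, from above, fingers passing beside the narrower cap. The cap loosens clockwise at some starts, counter-clockwise at others; this cannot be seen.
- cap: Grey twist cap, silver top, 54 mm across, 24 mm tall, 100 g, held by lugs. Origin: centre of underside (50 mm above the jar's), z up. Fingers can reach at most 30 mm below its top. Closed: axes parallel to the jar's, play 2 mm up, 0.2 rad each way; jar turns 0.08 rad in its nest. Wrong way: hard stop, stays locked. Loosening: turns on freely; at 0.9 to 1.15 rad from closed lift straight (beyond, it catches). Grip 20 to 30 N: it slips at the stop.
- tray: Fixed white plastic tray, base 6 mm thick, 100 mm (x) by 285 mm (y), with a 60 mm tall tilt-out bin beyond its +y end (from y = 178 to 272 mm). Origin: centre of the underside of the base, z up. Three nest inserts lie in a row along its y axis at y = -90, 0 and +90 mm, in any order.
- nest_square: Fixed white insert block 84 x 84 x 16 mm on the tray, with a square pocket 60 x 60 mm, 12 mm deep (bevelled mouth, dark felt floor), sides parallel to the insert's x and y axes. Origin: centre of the underside of the block; the pocket floor is 4 mm above it, its rim 16 mm above it. The jar fits here in any of four quarter turns.
- nest_round: Fixed white insert block 84 x 84 x 16 mm on the tray with an empty round pocket 47 mm across: the jar does not fit. Origin: centre of its underside.
- nest_long: Fixed white insert block 84 x 84 x 16 mm on the tray with an oblong pocket 67 x 31 mm, 12 mm deep, in which the headshell lies. Origin: centre of its underside.
- headshell: Loose silver headshell, 60 x 20 x 10 mm, in the oblong nest; leave alone. Origin: its underside.
- protractor: Loose flat black alignment protractor with white lines, 60 x 130 x 4 mm; leave alone. Origin: centre of its underside.
- puck: Loose round brass record weight, 76 mm across, 30 mm tall; leave alone. Origin: centre of its underside.
- screwdriver: Loose screwdriver with red handle, 140 mm long; leave alone. Origin: on its underside.
- brush: Loose record brush with pale wooden back, 95 x 32 x 26 mm; leave alone. Origin: centre of its underside.
- tub: Loose small round tub, 44 mm across, 35 mm tall; leave alone. Origin: centre of its underside.
Not all that is in view belongs to the job. Of the things like the jar, leave any that is purple; of the rest the larger one is meant.

How it is judged:
By the outcome, as a careful person would: the job done as asked, in the order asked, and still so for the second after the job is handed in, while the arm keeps its last pose, push and grip.
It also fails if it takes over 69 s, if anything falls off the work surface, if the arm or the gripper's body presses on something with over 40 N, if the wrist force passes 120 N, or if a joint passes its speed limit or range.

ROBOT

A 7-joint arm with a two-finger parallel gripper is mounted at the origin on the work surface. World frame = base frame: x ahead of the robot, y to its left, z up, the work surface at z = 0. Lengths are in m, angles in rad, forces in N, time in s.
With the tool pointing down it reaches from about 0.425 to 0.95 m from the base axis. Payload 4.7 kg.
Tool frame: the origin (TCP) lies between the finger pads; the fingertips stand 25 mm ahead of it and the grasp point (between the pads) lies 6 mm ahead of it; z points along the fingers, y is the line along which they close (so a half turn about z gives the same grasp; the last joint's range is limited). The gripper opens to 85 mm and grips with 20 to 120 N. Pads are 22 mm wide; open, the fingers measure 114 mm over their backs; the gripper's body (76 mm by 85 mm) begins 54 mm behind the grasp point. The pads swing forward as they close: fully open they stand 13 mm farther back than shut.
Start: joints at [-0.029, 0.469, -0.049, 1.532, 0.024, 1.141, -0.082], TCP at [0.675, 0, 0.256] pointing down, gripper open.
Joint ranges: [-2.59, 2.59], [-0.33, 1.99], [-1.39, 1.29], [0.1, 2.45], [-1.04, 4.18], [0.21, 1.99], [-2.66, 2.66]. Speed limits (rad/s): [2.57, 2.57, 3.14, 3.14, 3.14, 3.14, 3.14].

INTERFACE

Orientations are given as a 3x3 rotation matrix whose columns are the frame's x, y, z axes.
In Python, from rig import * gives the robot as it stands. Calls block until the motion is done:
- movep(position, orientation): joint-space move of the TCP to a pose.
- move_l(position, attitude=None, feed=0.15, until_force=None): straight line of the TCP; attitude=None keeps the orientation; feed is the mean speed in m/s. With until_force (N) it stops when the force on the tool has changed by that much, and returns True; else False.
- move_joints(angles): joint-space move.
- command_gripper(opening, newtons=None): finger opening in m; newtons is the grip in N (None keeps the last); returns when the fingers have stopped.
- sleep(seconds).
- inverse_kinematics(position, orientation): joint angles nearest the present ones, or None.
- sense(): the state.
- camera(name): name is "scene" or "side" or "wrist"; returns (picture, depth): 384x512x3 uint8, red, green, blue; 384x512 float32, m along the optical axis (not along the pixel's ray), 0 where there is no reading.
- camera_params(name): a dict with "K" (3x3 intrinsics, pixels), "position" and "rotation" of the camera in the world; the wrist camera has in their place "tool_from_camera" (4x4, takes a point from camera to tool coordinates, whose origin is the TCP and whose axes are the flange's). Camera axes: x right, y down, z forward; pixel columns grow to the right and rows downward; lengths in m; the calibration is good to about 2 mm. A picture is of the moment at which its call begins: read the wrist's pose just before it. camera_params takes no time and is no camera call.
A pose or a line that the arm cannot do raises Unreachable and nothing moves.
- finish_job(): hands the job in; it is judged then, once.
The state is a dict: "time_s": time; "joint_pos": joint angles; "qd": joint speeds; "joint_efforts": joint torques, N m; "position": TCP position; "tcp_rot": TCP orientation; "wrist_force": force on the tool from outside, world axes, zero at the start; "ft_torque": the same for the moment, N m; "finger_gap": finger opening in m; "gripper_force": force on a finger pad.
Only numpy, scipy, OpenCV 4.12 (cv2) and the standard library are available. Lean on these libraries where they do the work, as an engineer would, in place of code of your own. Each camera call takes 0.05 s, during which the arm holds its last target. There are 200 camera calls.

## Working session

There is one attempt and no reset: what is moved stays moved. The work goes in short steps, each a Python script; the robot and the scene stay as the last script left them, time stands still between calls to the robot, and variables do not carry over. Pictures are saved under pics/ and viewed, at most 10 in all, crops included, and the job is handed in when it is done.

```bash
mkdir -p pics; ls; cat > h.py <<'E'
from rig import *
import numpy as np, cv2
def cam(name):
    s=sense(); im,d=camera(name); p=camera_params(name); K=np.array(p["K"])
    if name=="wrist":
        T=np.eye(4);T[:3,:3]=s["tcp_rot"];T[:3,3]=s["position"];T=T@np.array(p["tool_from_camera"])
        R,t=T[:3,:3],T[:3,3]
    else: R,t=np.array(p["rotation"]),np.array(p["position"])
    return im,d,K,R,t
def ray(uv,z,K,R,t):
    uv=np.atleast_2d(uv).astype(float)
    r=(R@np.linalg.inv(K)@np.c_[uv,np.ones(len(uv))].T).T
    return t+r*((z-t[2])/r[:,2])[:,None]
def cloud(d,K,R,t):
    v,u=np.mgrid[:d.shape[0],:d.shape[1]]
    p=np.stack([(u-K[0,2])/K[0,0]*d,(v-K[1,2])/K[1,1]*d,d],-1)
    P=p@R.T+t; P[d==0]=np.nan; return P
def save(n,im): cv2.imwrite('pics/'+n,im[...,::-1])
def down(a):  # tool z down, tool y (closing) at world angle a
    y=np.array([np.cos(a),np.sin(a),0]);z=np.array([0,0,-1.]);return np.c_[np.cross(y,z),y,z]
E
python3 - <<'E'
from h import *
for n in("scene","side"):
    im,d,K,R,t=cam(n); save(n+'.png',im); np.savez(n,im=im,d=d,K=K,R=R,t=t); print(n,t,R[:,2],K[0,0])
a=[cv2.imread(f'pics/{n}.png') for n in("scene","side")]
s=sense();print(s['time_s'],s['tcp_rot'],s['position'],s['finger_gap'],camera_params('wrist'))
E
```

```text
pics
scene [ 0.95619235 -0.72997023  0.55055836] [-0.42365     0.69918828 -0.57589619] 375.4352663873912
side [0.44722621 0.56806805 0.7048747 ] [ 0.14686354 -0.72211373 -0.67600507] 462.79520945365067
0.1 [[ 1.14330813e-05  9.99998512e-01 -1.72505105e-03]
 [ 9.99999999e-01 -1.15124276e-05 -4.59865176e-05]
 [-4.60063087e-05 -1.72505052e-03 -9.99998511e-01]] [6.74529876e-01 6.24203334e-06 2.55388834e-01] 0.08555130039270509 {'K': array([[280.16709038,   0.        , 254.12854069],
       [  0.        , 280.16709038, 190.99566964],
       [  0.        ,   0.        ,   1.        ]]), 'tool_from_camera': array([[ 2.10252514e-03, -9.49794728e-01, -3.12866672e-01,
         7.97496254e-02],
       [ 9.99997672e-01,  1.84517487e-03,  1.11863266e-03,
        -1.88288654e-05],
       [-4.85177686e-04, -3.12868296e-01,  9.49796396e-01,
        -1.17401051e-01],
       [ 0.00000000e+00,  0.00000000e+00,  0.00000000e+00,
         1.00000000e+00]])}
```

View pics/scene.png

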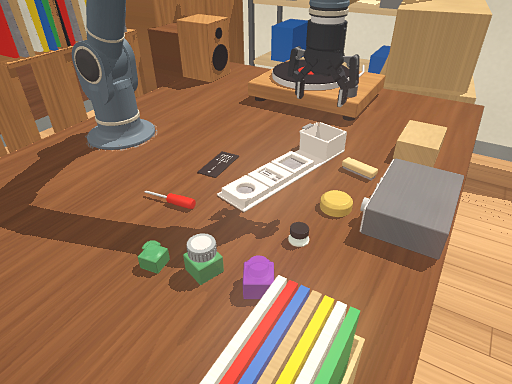

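View pics/side.png

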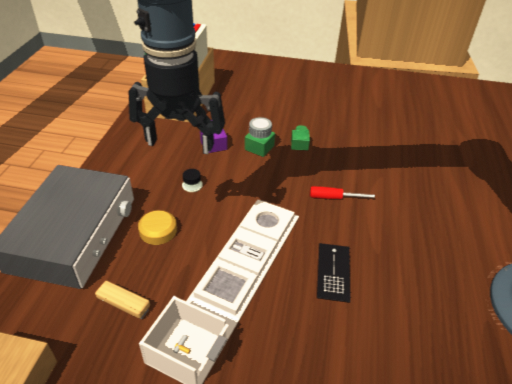

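Candidates: the small green jar at scene (153,256) / side (301,138), the large green jar with the silver cap at scene (203,258) / side (260,137), and the purple jar at scene (259,277) / side (218,141). Purple is excluded, so I choose the larger green one at scene (203,258). The nests, from the robot's near end outward, are round (scene 245,187), oblong, then square next to the bin (side 223,287).

```bash
python3 - <<'E'
from h import *
S={n:dict(np.load(n+'.npz')) for n in("scene","side")}
crops=[]
for n,(u,v) in(("scene",(203,258)),("side",(260,137))):
    c=S[n]['im'][v-50:v+50,u-65:u+65]; crops.append(cv2.resize(c,None,fx=3,fy=3,interpolation=2))
save('crop.png',np.hstack(crops))
for n in S:
    q=S[n];P=cloud(q['d'],q['K'],q['R'],q['t']);hsv=cv2.cvtColor(q['im'],cv2.COLOR_RGB2HSV)
    g=(hsv[...,0]>40)&(hsv[...,0]<85)&(hsv[...,1]>90)&(P[...,0]<.95)&(P[...,0]>.4)
    k,l,st,c=cv2.connectedComponentsWithStats(g.astype(np.uint8))
    for i in range(1,k):
        if st[i,4]>60:
            X=P[l==i]; print(n,c[i],st[i,4],np.nanmin(X,0),np.nanmax(X,0))
            top=X[abs(X[:,2]-.042)<.004]
            if len(top)>20: print('  top rect',cv2.minAreaRect(top[:,:2].astype(np.float32)*1000))
    # cap top
    m=(abs(P[...,2]-.074)<.005)&(hsv[...,1]<70)&(abs(P[...,0]-.7)<.25)
    k,l,st,c=cv2.connectedComponentsWithStats(m.astype(np.uint8))
    for i in range(1,k):
        if st[i,4]>60: print(n,'cap',c[i],np.nanmin(P[l==i],0),np.nanmax(P[l==i],0),np.nanmean(P[l==i],0))
    m=(abs(P[...,2]-.022)<.004)&(hsv[...,1]<70)&(hsv[...,2]>120)&(abs(P[...,1])<.4)
    k,l,st,c=cv2.connectedComponentsWithStats(m.astype(np.uint8))
    for i in range(1,k):
        if st[i,4]>100: print(n,'nest',c[i],st[i,4],np.nanmean(P[l==i],0),cv2.minAreaRect(P[l==i][:,:2].astype(np.float32)*1000))
E
```

```text
scene [152.99718706 256.33192686] 711 [ 4.44684978e-01 -4.03277875e-01  3.57271416e-04] [ 0.53161048 -0.32808634  0.05428102]
  top rect ((509.16595458984375, -380.5411376953125), (34.20869445800781, 27.455751419067383), 54.34141540527344)
scene [199.21153846 262.67307692] 208 [ 0.5679991  -0.37736275  0.02689001] [ 0.63543721 -0.32271939  0.04563597]
  top rect ((602.4922485351562, -344.3744201660156), (54.27730178833008, 55.985511779785156), 71.12194061279297)
scene [192.09876543 273.28395062] 81 [ 0.57004567 -0.37788748  0.00319977] [ 0.61997308 -0.36107465  0.02423226]
scene [339.24       350.82733333] 1500 [ 8.76910538e-01 -5.37113013e-01  4.98289138e-04] [ 0.91582621 -0.28494814  0.18799102]
scene cap [406.19347582 192.75787402] [ 0.82884567 -0.09278157  0.06903751] [0.94999637 0.15003714 0.07897509] [0.89186593 0.01124281 0.07604393]
scene cap [200.8187251  243.83864542] [ 0.5759354  -0.37017915  0.0691743 ] [ 0.62994327 -0.31704574  0.07758583] [ 0.60465719 -0.34579738  0.07433526]
scene nest [320.96153846 150.10576923] 104 [0.62414373 0.18561215 0.02208037] ((629.42834472656
[... 845 characters left out ...]
.33812112  0.0739199 ]
side cap [ 70.01279974 218.21743357] [ 0.82691039 -0.09068086  0.06900209] [0.94997168 0.15257214 0.07899481] [0.88652799 0.04619697 0.07605209]
side nest [246.15082771 251.56805641] 3262 [0.55700865 0.00508559 0.02180711] ((557.63525390625, 1.6977996826171875), (267.1283874511719, 85.42679595947266), 75.88629150390625)
side nest [183.72067039 326.07821229] 179 [0.6239972  0.18742056 0.02200315] ((624.1183471679688, 186.70843505859375), (107.81878662109375, 52.77679443359375), 25.459186553955078)
side nest [170.01818182 371.37272727] 110 [0.62068478 0.26600607 0.02208536] ((621.9866943359375, 265.7203674316406), (4.670474052429199, 92.60717010498047), 78.3692626953125)
```

View pics/crop.png

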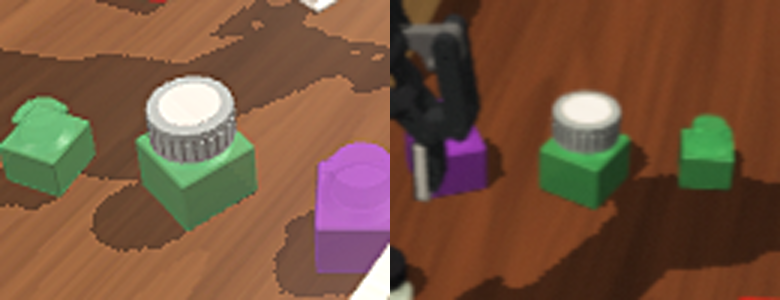

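The crop confirms it: green square jar with a silver-topped knurled cap, at about (0.603,-0.342) with its faces at -18°. Its cap height of 74 mm and its size of 55 mm both agree with the description. The tray centre is (0.558,0.002) with its y axis at 75.8°, so the square nest is near (0.580,0.089). Next I take closer wrist views of both.

```bash
python3 - <<'E'
from h import *
q=dict(np.load('scene.npz'));P=cloud(q['d'],q['K'],q['R'],q['t']);hsv=cv2.cvtColor(q['im'],cv2.COLOR_RGB2HSV)
m=(hsv[...,0]>125)&(hsv[...,0]<160)&(hsv[...,1]>90)&(P[...,2]>.01);print('purple',np.nanmin(P[m],0),np.nanmax(P[m],0))
ims=[]
for nm,p,a in(("wn",[.580,.089],-14.2),("wj",[.6025,-.342],-18)):
    a=np.radians(a);A=down(a)
    movep([*(np.array(p)-0.0*A[:2,0]),.25],A)
    im,d,K,R,t=cam("wrist");np.savez(nm,im=im,d=d,K=K,R=R,t=t);ims.append(im)
    P=cloud(d,K,R,t);hsv=cv2.cvtColor(im,cv2.COLOR_RGB2HSV)
    if nm=="wn": m=(abs(P[...,2]-.022)<.004)&(hsv[...,1]<70)&(np.hypot(P[...,0]-p[0],P[...,1]-p[1])<.08)
    else: m=(abs(P[...,2]-.042)<.004)&(hsv[...,0]>40)&(hsv[...,0]<85)&(np.hypot(P[...,0]-p[0],P[...,1]-p[1])<.05)
    print(nm,m.sum(),cv2.minAreaRect(P[m][:,:2].astype(np.float32)*1000))
    if nm=="wj":
        m=(abs(P[...,2]-.074)<.004)&(np.hypot(P[...,0]-p[0],P[...,1]-p[1])<.05);print(cv2.minEnclosingCircle(P[m][:,:2].astype(np.float32)*1000),np.nanmedian(P[m],0))
    s=sense();print(s['time_s'],s['joint_pos'],s['position'])
v=np.hstack(ims);save('w.png',cv2.resize(v,(800,300),interpolation=cv2.INTER_AREA))
E
```

```text
purple [ 0.68076351 -0.36442699  0.01007174] [ 0.74879605 -0.2910314   0.06888523]
wn 3349 ((575.1447143554688, 72.97115325927734), (116.00020599365234, 84.13288116455078), 75.97540283203125)
0.7333 [-0.19879841  0.3311712  -0.03116548  1.75618572  0.01247989  1.05381363
 -0.48279671] [0.58048898 0.08833882 0.25014342]
wj 347 ((601.3275756835938, -342.5709533691406), (55.318702697753906, 54.802459716796875), 70.73328399658203)
((601.2672119140625, -343.0151062011719), 27.092580795288086) [ 0.6015481 -0.341923   0.0736447]
2.375 [ 0.35891094  0.50177122  0.13880542  1.50175447 -0.07466074  1.14331572
  0.20093045] [ 0.60360061 -0.33971654  0.25000167]
```

View pics/w.png

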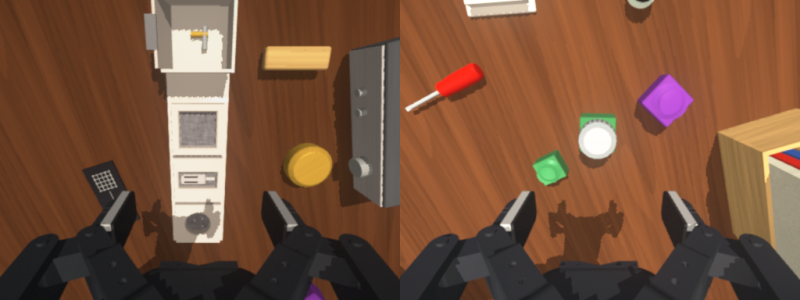

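The wrist views show the square felt-floored pocket at left (199,128), next to the bin. The green jar's cap is at right (598,140), with purple at (667,100) and the small green jar at (550,168), both clear of the fingers. I'll refine the pocket centre next and grasp.

```bash
python3 - <<'E'
from h import *
q=dict(np.load('wn.npz'));im,d,K,R,t=[q[k] for k in('im','d','K','R','t')]
P=cloud(d,K,R,t);hsv=cv2.cvtColor(im,cv2.COLOR_RGB2HSV)
near=np.hypot(P[...,0]-.58,P[...,1]-.089)<.05
m=near&(abs(P[...,2]-.010)<.003);X=P[m];print('floor',np.median(X[:,2]),cv2.minAreaRect(X[:,:2].astype(np.float32)*1000))
g=(near&(P[...,2]<.019)).astype(np.uint8)
k,l,st,c=cv2.connectedComponentsWithStats(g);i=1+np.argmax(st[1:,4]);uv=np.argwhere(l==i)[:,::-1]
print('rim',cv2.minAreaRect((ray(uv,.022,K,R,t)[:,:2]*1000).astype(np.float32)))
# block top by tray coordinates
a=np.radians(75.9);e=np.array([np.cos(a),np.sin(a)]);f=np.array([np.sin(a),-np.cos(a)])
T=P[(abs(P[...,2]-.022)<.003)&(abs(P[...,0]-.56)<.12)&(abs(P[...,1])<.14)&(hsv[...,1]<70)][:,:2]-[.58,.089]
y=T@e;x=T@f
h,b=np.histogram(y,np.arange(-.08,.08,.002));print(list(zip((b[:-1]*1000).round().astype(int),h)));print('x ext',np.percentile(x[abs(y)<.035],[0.5,99.5]))
# grasp
c=np.array([.602,-.342]);A=down(np.radians(-19))
movep([*c,.13],A);command_gripper(.085,30)
print(move_l([*c,.043],feed=.08,until_force=8))
command_gripper(.05,35);s=sense();print(s['time_s'],s['finger_gap'],s['gripper_force'],s['wrist_force'],s['position'])
E
```

```text
floor 0.009847550985031511 ((579.1040649414062, 89.29341125488281), (81.00955963134766, 97.66886901855469), 13.21730899810791)
rim ((579.405029296875, 88.29827880859375), (60.61355972290039, 61.8043098449707), 75.98714447021484)
[(np.int64(-80), np.int64(22)), (np.int64(-78), np.int64(15)), (np.int64(-76), np.int64(44)), (np.int64(-74), np.int64(85)), (np.int64(-72), np.int64(73)), (np.int64(-70), np.int64(82)), (np.int64(-68), np.int64(100)), (np.int64(-66), np.int64(75)), (np.int64(-64), np.int64(101)), (np.int64(-62), np.int64(80)), (np.int64(-60), np.int64(87)), (np.int64(-58), np.int64(94)), (np.int64(-56), np.int64(71)), (np.int64(-54), np.int64(105)), (np.int64(-52), np.int64(84)), (np.int64(-50), np.int64(87)), (np.int64(-48), np.int64(0)), (np.int64(-46), np.int64(0)), (np.int64(-44), np.int64(57)), (np.int64(-42), np.int64(73)), (np.int64(-40), np.int64(110)), (np.int64(-38), np.int64(78)), (np.int64(-36), np.int64(107)), (np.int64(-34), np.int64(89)), (np.int64(-32), np.int64(78)), (np.int64(-30), np.int64(32)), (np.int64(-28), np.int64(26)), (np.int64(-26), np.int64(31)),
[... 977 characters left out ...]
40), np.int64(73)), (np.int64(42), np.int64(0)), (np.int64(44), np.int64(0)), (np.int64(46), np.int64(0)), (np.int64(48), np.int64(0)), (np.int64(50), np.int64(0)), (np.int64(52), np.int64(0)), (np.int64(54), np.int64(0)), (np.int64(56), np.int64(0)), (np.int64(58), np.int64(0)), (np.int64(60), np.int64(0)), (np.int64(62), np.int64(0)), (np.int64(64), np.int64(0)), (np.int64(66), np.int64(0)), (np.int64(68), np.int64(0)), (np.int64(70), np.int64(0)), (np.int64(72), np.int64(0)), (np.int64(74), np.int64(0)), (np.int64(76), np.int64(0))]
x ext [-0.04275971  0.04094938]
False
4.7583 0.0553230981529046 39.966713190078735 [-1.22014664  1.00613392  4.46352305] [ 0.60197371 -0.34205608  0.04369519]
```

```bash
python3 - <<'E'
from h import *
p=sense()['position'];move_l([p[0],p[1],.16],feed=.12)
n=np.array([.5791,.0883]);A=down(np.radians(-14.0))
movep([*n,.16],A);sleep(.3)
s=sense();im,d,K,R,t=cam("wrist");save('held.png',im);np.savez('held',im=im,d=d,K=K,R=R,t=t)
P=cloud(d,K,R,t);X=(P-s['position'])@s['tcp_rot']  # tool frame
m=(abs(X[...,0])<.04)&(abs(X[...,1])<.034)&(abs(X[...,2]+.031)<.006);T=X[m]
print(m.sum(),np.median(T[:,2]),cv2.minEnclosingCircle(T[:,:2].astype(np.float32)*1000))
print(s['time_s'],s['finger_gap'],s['gripper_force'],s['wrist_force'],s['position'])
E
```

```text
9824 -0.030070456391494776 ((11.696815490722656, 0.014108676463365555), 33.98920822143555)
7.7667 0.055279342055393234 38.9766401052475 [-0.22368132 -0.8220275  -3.99327115] [0.57930765 0.0875355  0.15993551]
```

View pics/held.png

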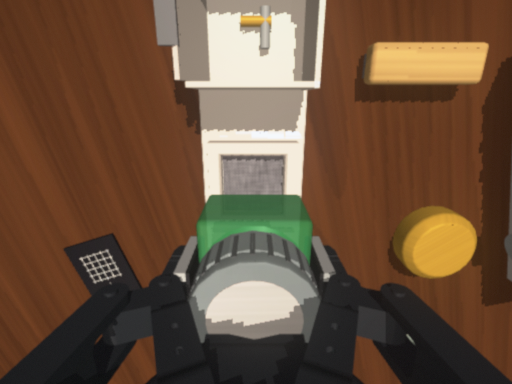

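The jar hangs level between the pads: green body at (255,220), cap at (255,285), pocket visible ahead at (253,175). I'll take its offset along the pads from the body's front face.

```bash
python3 - <<'E'
from h import *
q=dict(np.load('held.npz'));im,d,K,R,t=[q[k] for k in('im','d','K','R','t')]
s=sense();P=cloud(d,K,R,t);X=(P-s['position'])@s['tcp_rot'];hsv=cv2.cvtColor(im,cv2.COLOR_RGB2HSV)
m=(hsv[...,0]>40)&(hsv[...,0]<85)&(hsv[...,1]>90)&(abs(X[...,0])<.05)&(abs(X[...,1])<.04)&(X[...,2]<.06)
T=X[m];f=T[(T[:,2]>.006)&(T[:,2]<.04)];print(m.sum(),len(f),np.percentile(f[:,0],[5,50,95]) if len(f) else 0,T.min(0),T.max(0))
u=f[abs(f[:,1])<.02];print('front face slope',np.polyfit(u[:,1],u[:,0],1) if len(u)>10 else 0)
top=T[abs(T[:,2]-.0017)<.004];print(len(top),top[:,0].max(),np.median(top[:,2]),np.polyfit(top[:,1],top[:,2],1))
s2=(abs(X[...,2]+.030)<.004)&(abs(X[...,0])<.04)&(abs(X[...,1])<.02)&(hsv[...,1]<70);C=X[s2];print('cap front x',[C[abs(C[:,1]-y)<.002][:,0].max().round(4) for y in(-.015,-.01,0,.01,.015)],'expect',[round((.027**2-y*y)**.5,4) for y in(.015,.01,0)])
E
```

```text
4367 1787 [0.02532219 0.02574876 0.0261423 ] [ 0.00218071 -0.02771256 -0.00968533] [0.02656575 0.02815197 0.03845266]
front face slope [0.00135935 0.02576021]
2532 0.026373676356024296 0.0024092983705263516 [-0.00107757  0.00257944]
cap front x [np.float64(0.022), np.float64(0.0235), np.float64(0.0249), np.float64(0.0237), np.float64(0.0219)] expect [0.0224, 0.0251, 0.027]
```

```bash
python3 - <<'E'
from h import *
A=down(np.radians(-14.0));n=np.array([.5791,.0883])+.0022*A[:2,0]
move_l([*n,.074],A,feed=.12);sleep(.2)
r=move_l([*n,.0535],feed=.03,until_force=6);s=sense();print(r,s['position'],n,s['wrist_force'],s['ft_torque'],s['time_s'])
E
```

```text
True [0.57914214 0.0903087  0.05364856] [0.57963223 0.09043465] [-0.85877755  0.29679419  5.89048631] [ 0.01282299 -0.07887157  0.02136277] 9.5333
```

Seated at the expected depth (TCP 0.0536, predicted 0.0537). Next I release, rise, and check seating and the cap centre.

```bash
python3 - <<'E'
from h import *
command_gripper(.085,25)
p=sense()['position'];move_l([p[0],p[1],.14],feed=.15)
A=down(np.radians(-14.0));n=np.array([.5791,.0883])
movep([*n,.25],A);sleep(.3)
im,d,K,R,t=cam("wrist");save('seated.png',im)
P=cloud(d,K,R,t);hsv=cv2.cvtColor(im,cv2.COLOR_RGB2HSV);near=np.hypot(P[...,0]-n[0],P[...,1]-n[1])<.045
m=near&(abs(P[...,2]-.084)<.004)&(hsv[...,1]<70);C=P[m];print('cap',cv2.minEnclosingCircle(C[:,:2].astype(np.float32)*1000),np.median(C[:,2]))
D=C-C.mean(0);print('tilt',np.linalg.svd(D[abs(D[:,2])<.003],full_matrices=False)[2][2])
g=near&(hsv[...,0]>40)&(hsv[...,0]<85)&(hsv[...,1]>90)&(abs(P[...,2]-.052)<.004);G=P[g];print('body',g.sum(),np.median(G[:,2]),cv2.minAreaRect(G[:,:2].astype(np.float32)*1000))
s=sense();print(s['time_s'],s['joint_pos'],s['position'],s['wrist_force'],s['ft_torque'])
E
```

```text
cap ((579.343505859375, 88.68244934082031), 26.984661102294922) 0.08363219317553017
tilt [0.00108057 0.00329044 0.999994  ]
body 274 0.05125460001323398 ((583.0751342773438, 107.711181640625), (16.186241149902344, 52.62055969238281), 76.28401947021484)
11.5417 [-0.27120738  0.32892692  0.06098757  1.76441346 -0.02261158  1.0511894
 -0.44649979] [0.57867052 0.08822715 0.24878432] [ 0.34005319 -0.12089226  0.07303082] [-0.00551348  0.02411051  0.01669615]
```

View pics/seated.png

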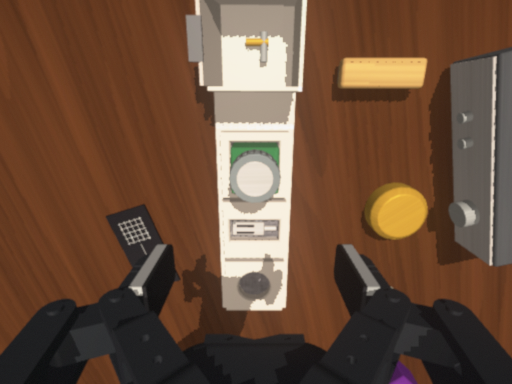

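The cap is level at z = 0.0836 (expected 0.084), the body top is at 0.0513, and the faces line up with the nest. The picture shows the jar at (255,175), down in the pocket. Now I grip the cap and probe each way in small steps, watching torque.

```bash
cat > turn.py <<'E'
from h import *
c=np.array([.5792,.0885]);a0=np.radians(-14.0);Z=.081
def turn(th0,th1,base,lim=.3,step=.03,dwell=.03,z=Z):
    th=th0;log=[]
    while abs(th1-th)>1e-6:
        th+=np.clip(th1-th,-step,step);movep([*c,z],down(a0+th));sleep(dwell)
        s=sense();tz=s['ft_torque'][2]-base;log.append((round(th,2),round(tz,3)))
        if abs(tz)>lim: return th,log,True
    return th,log,False
E
python3 - <<'E'
from turn import *
movep([*c,.13],down(a0))
print(move_l([*c,Z],feed=.06,until_force=8))
command_gripper(.045,25);sleep(.2);s=sense();b=s['ft_torque'][2]
print(s['time_s'],s['finger_gap'],s['gripper_force'],s['wrist_force'],s['ft_torque'],s['position'])
th,log,hit=turn(0,.42,b);print(hit,log);print(sense()['wrist_force'])
if hit:
    th,log2,_=turn(th,th-.06,b,lim=9);print(log2)
print(th,b,sense()['time_s'],sense()['finger_gap'])
E
```

```text
False
13.65 0.053388279011072556 28.291042169366847 [-1.41405251 -0.4605468   3.63642953] [-0.03537318  0.36501434 -0.01908757] [0.57938768 0.08857343 0.08141053]
True [(np.float64(0.03), np.float64(0.039)), (np.float64(0.06), np.float64(-0.007)), (np.float64(0.09), np.float64(-0.033)), (np.float64(0.12), np.float64(0.007)), (np.float64(0.15), np.float64(-0.022)), (np.float64(0.18), np.float64(-0.117)), (np.float64(0.21), np.float64(-0.289)), (np.float64(0.24), np.float64(-0.583))]
[-1.40895135  0.1052631   7.07664219]
[(np.float64(0.21), np.float64(-0.178)), (np.float64(0.18), np.float64(-0.03))]
0.18 -0.019087574600650508 16.4833 0.053689417890776275
```

```bash
python3 - <<'E'
from turn import *
b=-.019
th,log,hit=turn(.18,-.42,b,step=.05);print(hit,[(float(x),float(y)) for x,y in log])
s=sense();print(th,s['time_s'],s['finger_gap'],s['wrist_force'],s['joint_pos'][6])
E
```

```text
False [(0.13, 0.006), (0.08, 0.009), (0.03, 0.023), (-0.02, 0.011), (-0.07, 0.066), (-0.12, -0.005), (-0.17, 0.046), (-0.22, 0.037), (-0.27, 0.036), (-0.32, 0.023), (-0.37, 0.056), (-0.42, 0.085)]
-0.42 19.8833 0.05348045640306723 [-2.03758861 -2.50437792  7.52780794] -0.778361408968477
```

It stops counter-clockwise and gives clockwise. I turn on to about -1.05 and measure the jar's own rotation in the nest.

```bash
python3 - <<'E'
from turn import *
b=-.019
th,log,hit=turn(-.42,-1.06,b,step=.08);print(hit,[(float(x),float(y)) for x,y in log])
sleep(.2);s=sense();print(th,s['time_s'],s['finger_gap'],s['wrist_force'],s['joint_pos'],s['tcp_rot'][:,1])
im,d,K,R,t=cam("wrist");save('turned.png',im);np.savez('turned',im=im,d=d,K=K,R=R,t=t)
i2,d2,K2,R2,t2=cam("side");save('side2.png',cv2.resize(i2[230:340,160:300],None,fx=4,fy=4,interpolation=2))
P=cloud(d,K,R,t);hsv=cv2.cvtColor(im,cv2.COLOR_RGB2HSV)
near=np.hypot(P[...,0]-c[0],P[...,1]-c[1])<.045
g=near&(hsv[...,0]>40)&(hsv[...,0]<85)&(hsv[...,1]>90);G=P[g];print(g.sum(),np.percentile(G[:,2],[2,50,98]))
T=G[abs(G[:,2]-np.median(G[:,2]))<.005]-[*c,0]
e=np.array([np.cos(a0),np.sin(a0)]);f=np.array([-e[1],e[0]]);x=T[:,:2]@e;y=T[:,:2]@f
print('x',x.min(),x.max(),'y',y.min(),y.max())
for nm,p,q in(('ymax',x,y),('xmax',y,x),('xmin',y,-x),('ymin',x,-y)):
    bins=np.arange(-.022,.0221,.004);pts=[]
    for lo in bins[:-1]:
        w=(p>=lo)&(p<lo+.004)
        if w.sum()>3 and q[w].max()>.024: pts.append((lo+.002,np.percentile(q[w],97)))
    if len(pts)>3: print(nm,len(pts),np.polyfit(*np.array(pts).T,1))
E
```

```text
False [(-0.5, 0.006), (-0.58, 0.015), (-0.66, 0.078), (-0.74, 0.031), (-0.82, -0.003), (-0.9, 0.029), (-0.98, -0.003), (-1.06, 0.087)]
-1.0599999999999998 22.35 0.053132714494932114 [-1.26128108 -0.7173147   7.14728789] [-0.46827009  0.54672809  0.3282322   1.91664619 -0.2567108   0.71924918
 -1.29601022] [ 2.61816726e-01 -9.65117568e-01  2.87845076e-04]
1255 [0.04898536 0.05136473 0.05301487]
x -0.010557751462597636 0.028681456450322308 y -0.026120309220859856 0.028164993815994938
ymax 8 [0.05064065 0.02676641]
xmax 11 [-0.07987899  0.02677382]
```

View pics/turned.png

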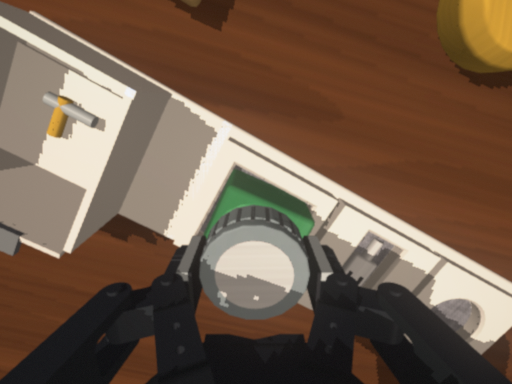

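Both visible body edges show the jar resting at about +0.07 rad, still against the nest side where the stop left it. So the cap is 0.17+1.06-0.2 ≈ 1.03 rad past closed, mid-window. I'll lift gently first.

```bash
python3 - <<'E'
from turn import *
p=sense()['position'];f0=sense()['wrist_force']
for z in(.003,.006,.010):
    r=move_l([*c,Z+z],feed=.02,until_force=8);sleep(.1);s=sense();print(r,s['position'],s['wrist_force']-f0,s['finger_gap'],s['ft_torque'])
    if r: break
print(s['time_s'])
E
```

```text
False [0.57889159 0.08850751 0.0835629 ] [ 1.49979643  1.52894721 -8.30057093] 0.05395347682093716 [ 0.05459641 -0.0246618   0.04888241]
False [0.57922577 0.08850558 0.0870395 ] [ 1.71335362  1.28544773 -9.36200573] 0.05304702003493553 [ 0.00911823 -0.02689693  0.06274181]
False [0.57919381 0.08854878 0.09103725] [ 1.52075132  1.2324731  -9.18345799] 0.0536432232898965 [ 0.01174462 -0.03741222 -0.00132216]
23.7
```

```bash
python3 - <<'E'
from turn import *
sleep(.3);print([sense()['wrist_force'][2].round(2) for _ in range(1)])
im,d,K,R,t=cam("wrist");P=cloud(d,K,R,t);hsv=cv2.cvtColor(im,cv2.COLOR_RGB2HSV)
near=np.hypot(P[...,0]-c[0],P[...,1]-c[1])<.045
g=near&(hsv[...,0]>40)&(hsv[...,0]<85)&(hsv[...,1]>90);G=P[g];print('body top z',g.sum(),np.median(G[:,2]),'xy max',G[:,:2].max(0))
g=near&(hsv[...,1]<60)&(P[...,2]>.08)&(P[...,2]<.11)&(np.hypot(P[...,0]-c[0],P[...,1]-c[1])<.02);print('cap z',np.median(P[g][:,2]))
E
```

```text
[np.float64(-0.98)]
body top z 1573 0.05156302917154798 xy max [0.60912758 0.11689522]
cap z 0.09358228389973929
```

The body top is still at z = 0.0516, the cap has risen 10 mm to 0.0936, and the force is -0.98 N, the cap's weight alone. The cap is free, so I lift it clear.

```bash
python3 - <<'E'
from turn import *
move_l([*c,.12],feed=.04);move_l([*c,.22],feed=.12);sleep(.5)
s=sense();print(s['time_s'],s['position'],s['wrist_force'],s['finger_gap'],s['gripper_force'])
im,d,K,R,t=cam("side");save('end.png',im[:, :400])
E
```

```text
26.4083 [0.57919153 0.08845467 0.21990453] [ 0.23850975  0.1301351  -1.36083422] 0.05337207509383058 27.857199588033836
```

View pics/end.png

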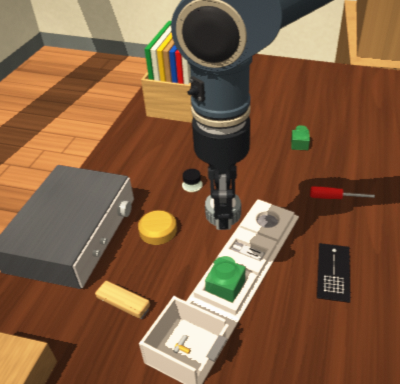

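The jar stands open in the square nest at (226,278), the cap is held at (222,210) about 12 cm above the mouth, and the other things in view are where they were.

```bash
python3 -c "
from rig import *
print(finish_job())"
```

```text
the job is handed in; nothing more can be done
None
```

The job is handed in: the large green jar is seated in the square nest, its cap loosened clockwise and was lifted straight off, and the gripper is holding it about 12 cm above the mouth, at about 26 s on the robot's clock.

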